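# Set the binding punch to the marked depth and run it

### The arm

A 6-joint arm with a two-finger parallel gripper is mounted at the origin on the work surface. World frame = base frame: x ahead of the robot, y to its left, z up, the work surface at z = 0. Lengths are in m, angles in degrees, forces in N, time in s.
With the tool pointing down it reaches from about 0.35 to 0.875 m from the base axis. Payload 4.2 kg.
Tool frame: the origin (TCP) lies between the finger pads; the fingertips stand 25 mm ahead of it and the grasp point (between the pads) lies 6 mm ahead of it (r.tips_ahead is the distance from the TCP to the fingertips, in m); z points along the fingers, y is the direction in which the jaws open and shut (so a half turn about z gives the same grasp; the last joint's range is limited). The gripper opens to 87 mm and grips with 3 to 60 N. Pads are 19 mm wide; open, the fingers measure 117 mm over their backs; the gripper's body (75 mm by 190 mm) begins 51 mm behind the grasp point.
Start: joints at [82.426, 22.042, 0.453, 0, -68.411, -14.817], TCP at [0.238, 0.578, 0.248] pointing down, gripper open.
Joint ranges: [-179.83, 179.83], [-69.29, 118.12], [-61.27, 80.66], [-181.25, 117.63], [-171.15, -9.14], [-177.46, 177.46]. Speed limits (degrees/s): [159.86, 159.86, 180, 180, 180, 180].

### API

Orientations are given as a 3x3 rotation matrix whose columns are the frame's x, y, z axes.
In Python, from station import r, vision, finish_job gives the robot as it stands.
- The arm moves only by the shell command python3 -m jog 'ROWS'. ROWS is a JSON object of lists of equal length, an entry for each row: "rot": the turn, a rotation vector about the world's x, y, z in degrees, a list of three; "delta_pos": the shift along the world's x, y, z in mm, a list of three; "grip": the opening in per cent of the stroke, from 0 (shut) to 100 (fully open). A call has 1 to 10 rows; each row shifts and turns the commanded pose from where the row before left it; what a row does not reach is not made up. A row lasts 1/12 s, in which the tool goes at most 41.7 mm and 7.16 degrees, less where a joint would pass 70% of its speed; a pose out of reach is approached as far as the arm can. A call with a gripper value outside its range is refused whole. The fingers move at their own pace and stop on an object; the grip force is fixed at half the most. Time passes only in rows, so rows that do not move let the fingers close. It gives the time, the measured TCP pose, the force and the opening at its end, in the units of the state.
- r.sense(): the state, without advancing time (a new reading comes with each control period).
- vision.capture(name): name is "scene" or "top"; returns a dict with "frame" (480x640x3 uint8, red, green, blue), "K" (3x3 intrinsics, pixels), "xyz" and "orientation" of the camera in the world. Camera axes: x right, y up, looking along -z (the intrinsics and any distortion apply to the point x, -y, -z); pixel columns grow to the right and rows downward; lengths in m; the calibration is good to about 2 mm. A picture is of the moment at which its call begins. There is no depth.
- finish_job(): hands the job in, once; it reports no verdict.
The state is a dict: "time_s": time; "joints": joint angles; "joint_velocities": joint speeds; "effort": joint torques, N m; "tcp_pos": TCP position; "ee_rot": TCP orientation; "wrist_force": force on the tool from outside, world axes, zero at the start; "moment": the same for the moment, N m; "gripper_width": opening from 0.0 (shut) to 1.0 (fully open).
Only numpy, scipy, OpenCV 4.12 (cv2) and the standard library are available. Lean on these libraries where they do the work, as an engineer would, in place of code of your own. Each camera call takes 0.05 s, during which the arm holds its last target. There are 200 camera calls.

### The job

On the desk's binding punch, throw the depth selector lever out of its wide park slot and into the notch marked by the tall round index stud (the other two depth notches have only flat screw heads), so that it sits home there by itself. Then, not before, press the round start key fully down and let it come up again, leaving the lever in the marked notch. Do not push the carton, mug or calculator about.

Things in the scene. Friction and masses are not known exactly. Their poses are not given: they have to be found in the camera images.
- punch: Grey binding punch fixed on the desk, 500 mm deep, 360 mm wide, its flat deck 90 mm above the desk. Origin on the desk right under the selector lever's pivot; +y points to the machine's rear edge (165 mm away), -y to its front edge (335 mm), x across, z up; the front faces roughly to the robot's right. A white die head 60 mm high stands on the deck from 85 mm behind the pivot.
- hoop (a point): Middle of the guard hoop, a level steel bar 16 mm thick bent to an arc of 145 mm radius about the pivot, its underside 254 mm above the desk, on a leg at each side of the machine. It runs just inside and above the lever's grip, so a gripper pointing straight down hits it: come in from the machine's front, tilted 35 to 45 degrees.
- selector (a joint): Angle of the selector lever about its vertical pivot, rad, counter-clockwise from above. It starts in the wide park slot, -0.13 to 0, on the machine's -x side, where it is loose. Detent notches at 0.31, 0.62 and 0.93 (the depths, towards +x); at 0.465 it points along the machine's -y. A spring draws it into the nearest notch; moving it over takes up to 8 N at the grip.
- grip (a point): Point on the axis of the lever's upright black round grip, 151 mm above the desk, 160 mm from the pivot. The grip is 26 mm in diameter (30 mm at a bulge near the top) and stands from 109 to 177 mm above the desk on a flat steel arm 20 mm wide whose top is 110 mm above the desk.
- nose (a point): Point on the lever's centre line 215 mm from the pivot, just ahead of the lever's nose, 96 mm above the desk; it is above the centre of a stud or screw when the lever is home in that notch.
- stud_top (a point): Top centre of the steel index stud, 28 mm in diameter and 30 mm high, standing on the deck (top 120 mm above the desk), 215 mm from the pivot in front of one of the three depth notches: the marked one. In front of the other two there are only flat dark screw heads of 12 mm diameter, 3 mm high.
- key_top (a point): Centre of the top of the round black start key, 40 mm in diameter, in a grey housing near the middle of the deck's front edge, 285 mm in front of the pivot. It is pressed straight down.
- key (a joint): Travel of the start key, m: 0 up, 0.007 fully down (about 5 N); it springs back.
- carton: Plain white carton, 90 x 150 x 85 mm, standing on the desk; origin at the centre of its underside. Bystander.
- mug: White mug, 84 mm in diameter, 95 mm high; origin at the centre of its underside. Bystander.
- calculator: Grey desk calculator, 85 x 150 mm, 20 mm high; origin at the centre of its underside. Bystander.

How it is judged:
By the outcome, as a careful person would: the job done as asked, in the order asked, and still so for the second after the job is handed in, with the robot touching nothing.
It also fails if it takes over 50 s, if anything falls off the work surface, if the arm or the gripper's body presses on something with over 40 N, if the wrist force passes 120 N, or if a joint passes its speed limit or range.

## Working session

There is one attempt and no reset: what is moved stays moved. The work goes in short steps, Python scripts to look and compute and a shell command to move; the robot and the scene stay as the last step left them, time stands still between calls to the robot, and variables do not carry over. Pictures are saved under pics/ and viewed, about 8 in all and at most 12, crops included, and the job is handed in when it is done.

```bash
mkdir -p pics; ls; python3 - <<'E'
from station import r, vision
import cv2, numpy as np
for n in ("scene","top"):
    c=vision.capture(n); cv2.imwrite(f"pics/{n}0.png",c["frame"][:,:,::-1]); print(n,c["K"],c["xyz"],c["orientation"],[k for k in c])
s=r.sense(); print(s["time_s"],s["tcp_pos"],s["ee_rot"])
E
```

```text
pics
scene [[579.63025917   0.         320.31124882]
 [  0.         579.63025917 238.02395113]
 [  0.           0.           1.        ]] [1.36968861 0.53979801 1.21262418] [[-0.50117864 -0.64284286  0.57928665]
 [ 0.86517383 -0.35897104  0.35016287]
 [-0.01715258  0.6766778   0.73607944]] ['frame', 'K', 'xyz', 'orientation']
top [[505.44916888   0.         319.13514565]
 [  0.         505.44916888 246.11313822]
 [  0.           0.           1.        ]] [0.47485814 0.04242172 1.41280242] [[-0.01185743  0.99823355 -0.0582167 ]
 [-0.9998858  -0.01129122  0.01004514]
 [ 0.00937006  0.05832916  0.99825343]] ['frame', 'K', 'xyz', 'orientation']
0.1 [0.23788518 0.57741843 0.24655167] [[ 9.24532285e-01 -3.81103174e-01 -6.51932167e-04]
 [-3.81103710e-01 -9.24530304e-01 -1.91789566e-03]
 [ 1.28185080e-04  2.02161023e-03 -9.99997948e-01]]
```

View pics/scene0.png

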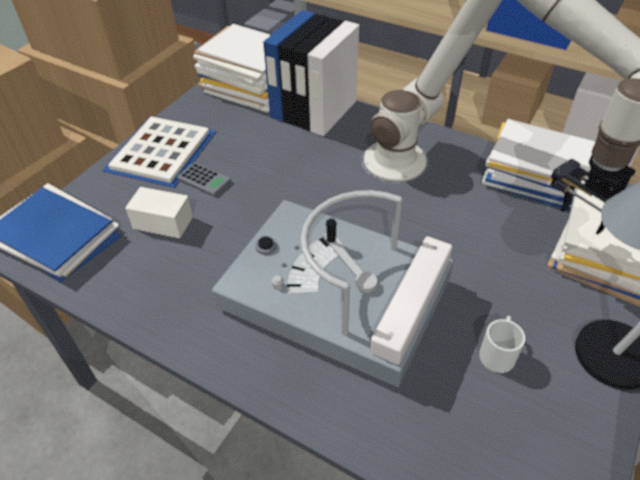

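View pics/top0.png

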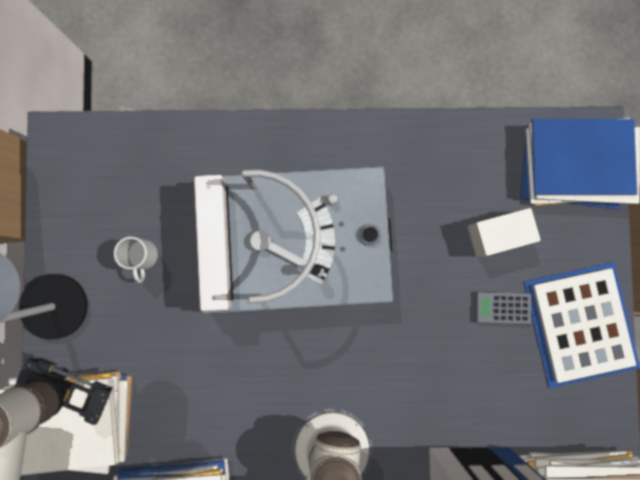

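The scene view shows the punch with the lever in its park slot, the grip at about (331,230), the key at (265,243) and a bright stud at (278,282). The top view has the key at (369,234), the pivot at (257,240), the grip at about (319,270), screws at (341,222) and (341,248), and the stud at (333,199).

```bash
cat > h.py <<'E'
import numpy as np, cv2
from station import r, vision
def ray(c,p):
    K=c["K"];d=np.array([(p[0]-K[0,2])/K[0,0],-(p[1]-K[1,2])/K[1,1],-1]);return np.array(c["orientation"])@d
def atz(c,p,z):
    d=ray(c,p);o=np.array(c["xyz"]);return o+d*(z-o[2])/d[2]
def proj(c,X):
    q=np.array(c["orientation"]).T@(np.array(X)-c["xyz"]);K=c["K"]
    return np.array([K[0,2]+K[0,0]*q[0]/-q[2],K[1,2]-K[1,1]*q[1]/-q[2]])
def crop(c,x0,y0,w,h,s,name):
    cv2.imwrite(name,cv2.resize(c["frame"][y0:y0+h,x0:x0+w,::-1],None,fx=s,fy=s,interpolation=cv2.INTER_CUBIC))
E
python3 - <<'E'
from h import *
t=vision.capture("top");s=vision.capture("scene")
crop(t,190,160,210,155,3.8,"pics/t1.png"); crop(s,210,180,250,200,3.2,"pics/s1.png")
P=lambda n,a,z:print(n,atz(t,a,z).round(4))
for n,a,z in [("key",(369.5,234),.1),("stud",(333,199),.12),("sc1",(341,222),.093),("sc2",(341,248),.093),("pivot",(257,240),.12),("grip",(320,268),.177),("fc1",(384,168),.09),("fc2",(392,301),.09)]:P(n,a,z)
for n,a,z in [("key",(265,243),.1),("stud",(278,282),.12),("grip",(331,222),.177)]:print("scene",n,atz(s,a,z).round(4))
E
```

```text
key [ 0.5816 -0.1025  0.1   ]
stud [ 0.6715 -0.0078  0.12  ]
sc1 [ 0.6146 -0.029   0.093 ]
sc2 [ 0.5462 -0.028   0.093 ]
pivot [0.5677 0.1884 0.12  ]
grip [0.4933 0.0285 0.177 ]
fc1 [ 0.7573 -0.1452  0.09  ]
fc2 [ 0.4064 -0.1593  0.09  ]
scene key [ 0.5792 -0.106   0.1   ]
scene stud [0.6832 0.0032 0.12  ]
scene grip [0.4948 0.0432 0.177 ]
```

View pics/t1.png

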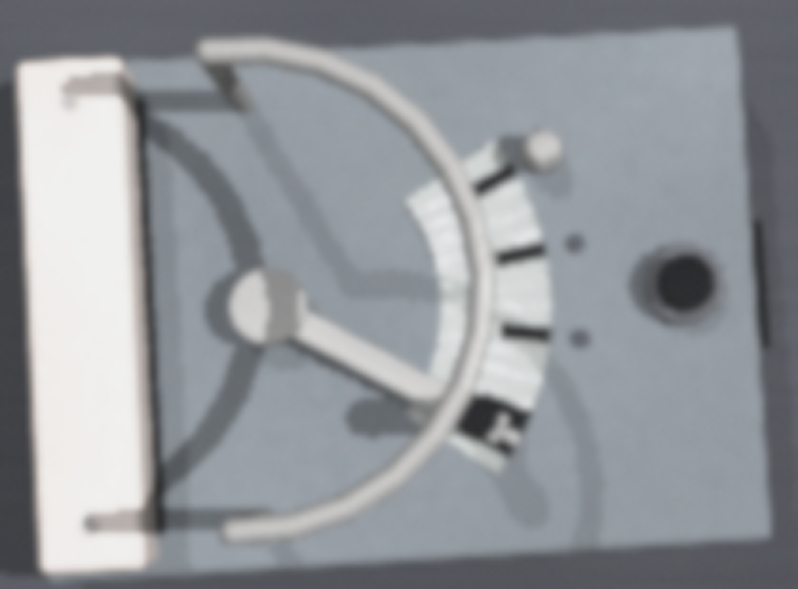

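View pics/s1.png

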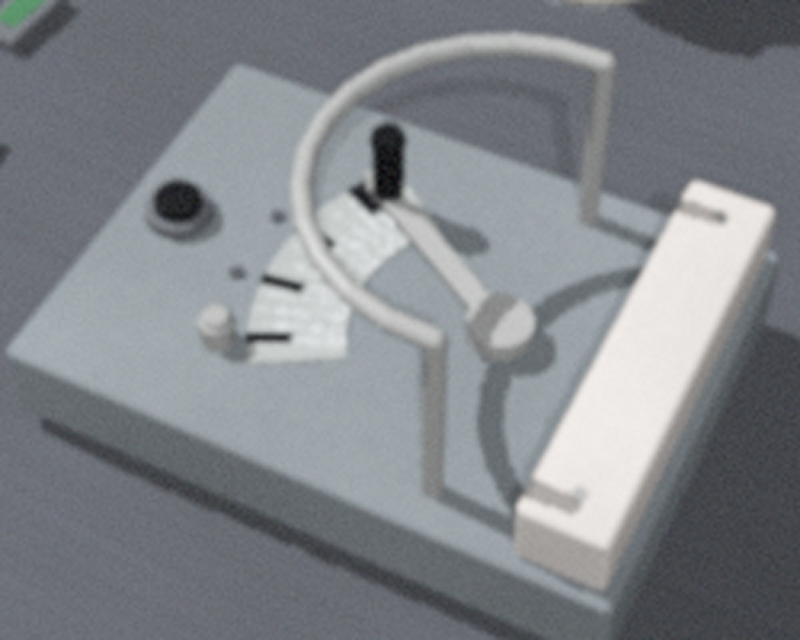

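The crops show the stud in front of the far notch on the +x side (0.93), with screws at the other two. The grip stands just inside the hoop. Next I fit the machine pose to both views.

```bash
cat > fit.py <<'E'
from h import *
from scipy.optimize import least_squares
t=vision.capture("top");s=vision.capture("scene")
T=lambda x,y:(190+x/3.8,160+y/3.8); S=lambda x,y:(210+x/3.2,180+y/3.2)
pol=lambda a,R,z:[R*np.sin(a-.465),-R*np.cos(a-.465),z]
def pts(v):
    return dict(fp=[.18,-.335,.09],fm=[-.18,-.335,.09],stud=pol(.93,.215,.12),s2=pol(.62,.215,.093),s1=pol(.31,.215,.093),key=[v[3],-.285,v[4]],grip=pol(v[5],.16,.177))
ob=[(t,"fp",T(737,28)),(t,"fm",T(771,538)),(t,"stud",T(547,147)),(t,"s2",T(575,243)),(t,"s1",T(580,339)),(t,"key",T(685,282)),
(s,"fp",S(8,352)),(s,"fm",S(240,66)),(s,"stud",S(215,315)),(s,"s2",S(237,272)),(s,"s1",S(278,215)),(s,"key",S(178,200)),(s,"grip",S(388,130))]
def W(v,m):
    c,q=np.cos(v[2]),np.sin(v[2]);return np.array([v[0]+c*m[0]-q*m[1],v[1]+q*m[0]+c*m[1],m[2]])
def f(v):
    p=pts(v);return np.concatenate([proj(c,W(v,p[n]))-o for c,n,o in ob])
R=least_squares(f,[.57,.18,.04,0,.11,-.06],loss="soft_l1");v=R.x
if __name__=="__main__":
    print(v.round(4));[print(o[1],e.round(2)) for o,e in zip(ob,f(v).reshape(-1,2))]
    for n,m in pts(v).items():print(n,W(v,m).round(4))
    print("end",W(v,pol(.93,.16,.151)).round(4),"hoop",W(v,[0,-.145,.262]).round(4))
E
python3 fit.py
```

```text
[ 5.678e-01  1.823e-01  4.520e-02 -1.000e-04  1.055e-01 -8.200e-02]
fp [-0.32 -1.41]
fm [-0.38  0.68]
stud [-1.88 -0.2 ]
s2 [-0.5  -0.44]
s1 [-0.3  -0.47]
key [-0.54 -0.02]
fp [-1.95 -1.29]
fm [-1.01 -2.78]
stud [ 0.17 -0.77]
s2 [-0.2  -0.96]
s1 [-0.23 -0.7 ]
key [ 0.   -0.08]
grip [0.09 0.21]
fp [ 0.7628 -0.1443  0.09  ]
fm [ 0.4031 -0.1605  0.09  ]
stud [ 0.6728 -0.0054  0.12  ]
s2 [ 0.6106 -0.0285  0.093 ]
s1 [ 0.5443 -0.0315  0.093 ]
key [ 0.5806 -0.1025  0.1055]
grip [0.4909 0.042  0.177 ]
end [0.646  0.0426 0.151 ] hoop [0.5744 0.0374 0.262 ]
```

```bash
python3 - <<'E'
from fit import *
from scipy.spatial.transform import Rotation as Ro
print([a for a in dir(r) if a[0]!='_'])
R0=np.array(r.sense()["ee_rot"]);p0=r.sense()["tcp_pos"];th=v[2];a=np.radians(40)
ym=np.array([-np.sin(th),np.cos(th),0]);xm=np.array([np.cos(th),np.sin(th),0])
z=np.sin(a)*ym-np.cos(a)*np.array([0,0,1])
for sg in(1,-1):
    y=sg*xm;Rt=np.column_stack([np.cross(y,z),y,z]);print(sg,Ro.from_matrix(Rt@R0.T).as_rotvec(degrees=True).round(1))
print("z",z.round(3),"p0",p0)
for l in(-.082,0,.31,.62,.775,.93):
    g=W(v,pol(l,.16,.151));print(l,g.round(4),"tcp",(g-.006*z).round(4))
E
```

```text
['PlanningError', 'sense', 'tips_ahead']
1 [ 27.2 -38.7 109.6]
-1 [ 34.5  24.2 -62.2]
z [-0.029  0.642 -0.766] p0 [0.23803768 0.57781797 0.24739437]
-0.082 [0.4909 0.042  0.151 ] tcp [0.491  0.0381 0.1556]
0 [0.5026 0.0361 0.151 ] tcp [0.5028 0.0323 0.1556]
0.31 [0.5503 0.0232 0.151 ] tcp [0.5505 0.0194 0.1556]
0.62 [0.5996 0.0254 0.151 ] tcp [0.5998 0.0216 0.1556]
0.775 [0.6235 0.0322 0.151 ] tcp [0.6236 0.0284 0.1556]
0.93 [0.646  0.0426 0.151 ] tcp [0.6461 0.0388 0.1556]
```

```bash
python3 -m jog '{"rot":[[0,0,0],[0,0,0],[0,0,0],[0,0,0],[0,0,0]],"delta_pos":[[0,0,40],[0,0,40],[0,0,40],[0,0,40],[0,0,20]],"grip":[60,60,60,60,60]}'
```

```text
time_s: 0.82
tcp_pos: [0.2387, 0.5782, 0.434]
ee_rot: [[0.925, -0.381, 0.003], [-0.381, -0.925, 0.008], [-0.0, -0.009, -1.0]]
wrist_force: [-0.3, -0.7, 0.9]
gripper_width: 0.705
```

```bash
python3 -m jog '{"rot":[[1.725,1.21,-3.11],[1.725,1.21,-3.11],[1.725,1.21,-3.11],[1.725,1.21,-3.11],[1.725,1.21,-3.11],[1.725,1.21,-3.11],[1.725,1.21,-3.11],[1.725,1.21,-3.11],[1.725,1.21,-3.11],[1.725,1.21,-3.11]],"delta_pos":[[13,-33,0],[13,-33,0],[13,-33,0],[13,-33,0],[13,-33,0],[13,-33,0],[13,-33,0],[13,-33,0],[13,-33,0],[13,-33,0]],"grip":[60,60,60,60,60,60,60,60,60,60]}'; python3 -c "
from station import r;print(r.sense()['joints'])"
```

```text
time_s: 1.65
tcp_pos: [0.3679, 0.2461, 0.4282]
ee_rot: [[0.568, -0.815, -0.117], [-0.749, -0.57, 0.338], [-0.342, -0.105, -0.934]]
wrist_force: [1.3, 0.3, -0.2]
gripper_width: 0.601
[ 41.26296597  -2.33315338   0.25510983 -19.4004516  -84.67320127
  -4.73006034]
```

```bash
python3 -m jog '{"rot":[[1.725,1.21,-3.11],[1.725,1.21,-3.11],[1.725,1.21,-3.11],[1.725,1.21,-3.11],[1.725,1.21,-3.11],[1.725,1.21,-3.11],[1.725,1.21,-3.11],[1.725,1.21,-3.11],[1.725,1.21,-3.11],[1.725,1.21,-3.11]],"delta_pos":[[13,-33,0],[13,-33,0],[13,-33,0],[13,-33,0],[13,-33,0],[13,-33,0],[13,-33,0],[13,-33,0],[13,-33,0],[13,-33,0]],"grip":[60,60,60,60,60,60,60,60,60,60]}'; python3 -c "
from station import r;print(r.sense()['joints'])"
```

```text
time_s: 2.48
tcp_pos: [0.4983, -0.0841, 0.4276]
ee_rot: [[0.033, -0.999, -0.027], [-0.764, -0.042, 0.643], [-0.644, -0.0, -0.765]]
wrist_force: [0.8, 1.2, -0.3]
gripper_width: 0.601
[ -15.17313928   13.22173777   17.78533217  -39.39424664 -104.76253856
   10.70970871]
```

```bash
python3 -m jog '{"rot":[[0,0,0],[0,0,0],[0,0,0],[0,0,0],[0,0,0],[0,0,0],[0,0,0]],"delta_pos":[[-1,5,-37],[-1,5,-37],[-1,5,-37],[-1,5,-37],[0,19,-23],[0,19,-23],[0,0,0]],"grip":[60,60,60,60,60,60,60]}'; python3 - <<'E'
from h import *
s=vision.capture("scene");t=vision.capture("top")
a=cv2.resize(s["frame"][150:350,220:420],(400,400),interpolation=2);b=cv2.resize(t["frame"][160:360,230:430],(400,400),interpolation=2)
cv2.imwrite("pics/n1.png",np.hstack([a,b])[:,:,::-1])
E
```

```text
time_s: 3.07
tcp_pos: [0.4914, -0.0212, 0.2292]
ee_rot: [[0.03, -0.999, -0.037], [-0.763, -0.047, 0.645], [-0.646, 0.009, -0.763]]
wrist_force: [-0.6, 0.5, -0.3]
gripper_width: 0.6
```

View pics/n1.png

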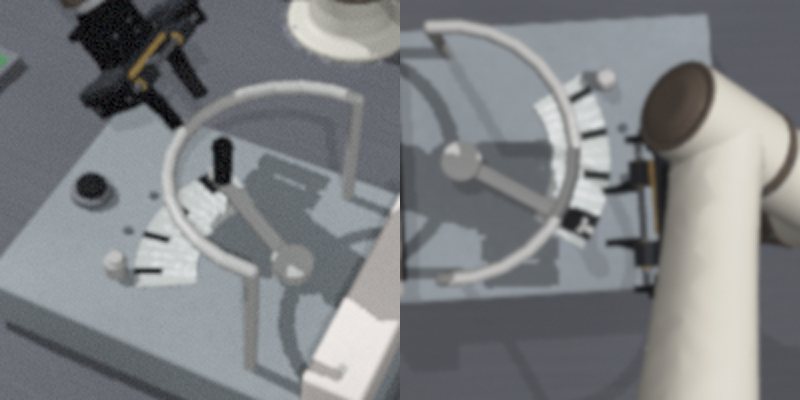

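The picture shows the two fingers straddling the grip line just in front of the hoop: fingers at about (625,180) and (625,245), lever end at about (560,215). I'm inserting now.

```bash
python3 -m jog '{"rot":[[0,0,0],[0,0,0],[0,0,0],[0,0,0],[0,0,0],[0,0,0],[0,0,0],[0,0,0]],"delta_pos":[[0,12,-15],[0,12,-15],[0,12,-15],[0,12,-15],[0,11,-14],[0,0,0],[0,0,0],[0,0,0]],"grip":[60,60,60,60,60,46,46,46]}'; python3 - <<'E'
from h import *
s=vision.capture("scene");t=vision.capture("top")
a=cv2.resize(s["frame"][150:350,220:420],(400,400),interpolation=2);b=cv2.resize(t["frame"][160:360,230:430],(400,400),interpolation=2)
cv2.imwrite("pics/n2.png",np.hstack([a,b])[:,:,::-1])
E
```

```text
time_s: 3.83
tcp_pos: [0.4953, 0.0338, 0.1611]
ee_rot: [[0.038, -0.999, -0.026], [-0.766, -0.046, 0.641], [-0.642, -0.004, -0.767]]
wrist_force: [0.1, 1.2, 0.5]
gripper_width: 0.487
```

View pics/n2.png

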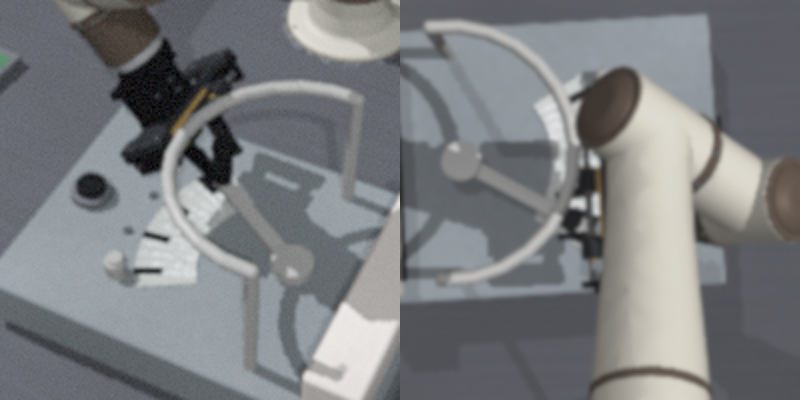

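```bash
python3 -m jog '{"rot":[[0,0,0],[0,0,0],[0,0,0],[0,0,0],[0,0,0],[0,0,0],[0,0,0],[0,0,0],[0,0,0],[0,0,0]],"delta_pos":[[-1,3,-3],[8,-4,0],[8,-3,0],[8,-2,0],[8,-2,0],[8,-2,0],[8,-1,0],[8,-1,0],[8,0,0],[0,0,0]],"grip":[46,46,46,46,46,46,46,46,46,46]}'
```

```text
time_s: 4.77
tcp_pos: [0.5572, 0.0215, 0.1558]
ee_rot: [[0.035, -0.999, -0.032], [-0.766, -0.047, 0.641], [-0.642, 0.002, -0.767]]
wrist_force: [-2.3, -2.2, 0.6]
gripper_width: 0.459
```

```bash
python3 -m jog '{"rot":[[0,0,0],[0,0,0],[0,0,0],[0,0,0],[0,0,0],[0,0,0],[0,0,0],[0,0,0],[0,0,0],[0,0,0]],"delta_pos":[[8,0,0],[8,0,0],[8,0,0],[8,1,0],[8,1,0],[8,3,0],[8,3,0],[8,4,0],[8,4,0],[8,4,0]],"grip":[46,46,46,46,46,46,46,46,46,46]}'
```

```text
time_s: 5.6
tcp_pos: [0.6371, 0.043, 0.1561]
ee_rot: [[0.035, -0.999, -0.031], [-0.765, -0.046, 0.642], [-0.643, 0.001, -0.766]]
wrist_force: [-3.1, -2.1, -0.7]
gripper_width: 0.463
```

```bash
python3 -m jog '{"rot":[[0,0,0],[0,0,0],[0,0,0],[0,0,0],[0,0,0]],"delta_pos":[[6,0,0],[3,0,0],[0,0,0],[0,0,0],[0,0,0]],"grip":[46,46,46,46,46]}'; python3 - <<'E'
from h import *
s=vision.capture("scene");crop(s,210,150,200,200,3,"pics/n3.png")
E
```

```text
time_s: 6.02
tcp_pos: [0.6465, 0.0428, 0.1569]
ee_rot: [[0.036, -0.999, -0.027], [-0.765, -0.045, 0.642], [-0.643, -0.002, -0.766]]
wrist_force: [0.3, -0.3, -0.3]
gripper_width: 0.462
```

View pics/n3.png

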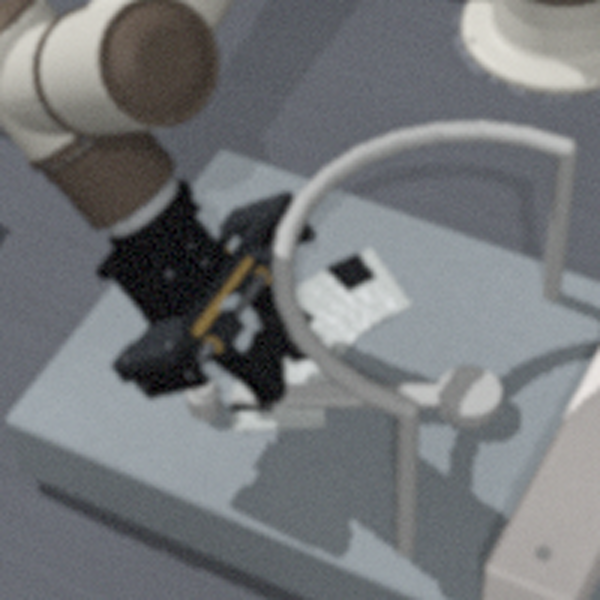

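The lever now points at the stud and the wrist force is about zero, so it has dropped in. I'm opening the gripper and backing out along the tool axis.

```bash
python3 -m jog '{"rot":[[0,0,0],[0,0,0],[0,0,0],[0,0,0],[0,0,0],[0,0,0],[0,0,0],[0,0,0],[0,0,0],[0,0,0]],"delta_pos":[[0,0,0],[0,0,0],[0,-13,15],[0,-13,15],[0,-13,15],[0,-20,24],[0,-20,24],[0,-25,20],[0,-25,20],[0,-30,10]],"grip":[60,60,60,60,60,60,60,60,60,60]}'; python3 - <<'E'
from h import *
s=vision.capture("scene");t=vision.capture("top")
a=cv2.resize(s["frame"][180:330,230:380],(400,400),interpolation=2);b=cv2.resize(t["frame"][160:310,230:380],(400,400),interpolation=2)
cv2.imwrite("pics/n4.png",np.hstack([a,b])[:,:,::-1])
E
```

```text
time_s: 6.9
tcp_pos: [0.6463, -0.1168, 0.3033]
ee_rot: [[0.04, -0.999, -0.025], [-0.766, -0.047, 0.641], [-0.641, -0.006, -0.767]]
wrist_force: [0.8, 0.1, 0.2]
gripper_width: 0.594
```

View pics/n4.png

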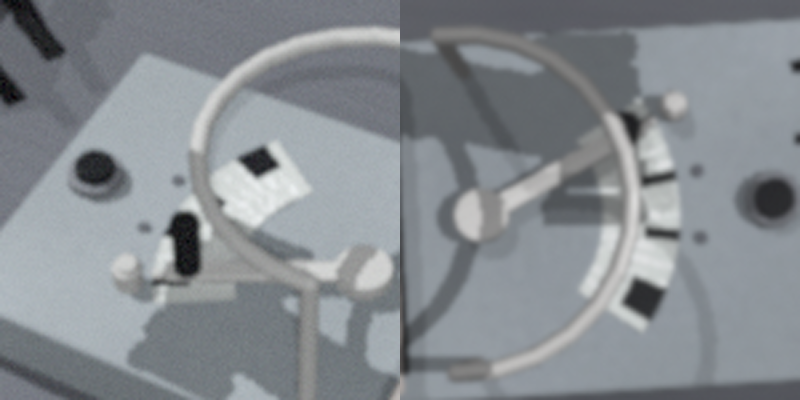

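The views show the grip at (182,218) on the left panel and the lever running straight to the stud in both views. I'll check the angle numerically.

```bash
python3 - <<'E'
from fit import *
o=np.array([230+182/2.667,180+222/2.667])
for l in(.62,.85,.93,1.0):print(l,(proj(s,W(v,pol(l,.16,.177)))-o).round(1))
E
python3 -m jog '{"rot":[[-6.67,-0.3,0],[-6.67,-0.3,0],[-6.67,-0.3,0],[-6.67,-0.3,0],[-6.67,-0.3,0],[-6.65,-0.3,0],[0,0,0],[0,0,0],[0,0,0],[0,0,0]],"delta_pos":[[-11,2,0],[-11,2,0],[-11,3,0],[-11,3,0],[-11,3,0],[-11,3,0],[0,0,-35],[0,0,-35],[0,0,-30],[0,0,-15]],"grip":[0,0,0,0,0,0,0,0,0,0]}'
```

```text
0.62 [  4.8 -16.4]
0.85 [ 1.3 -5. ]
0.93 [ 0.8 -0.8]
1.0 [0.8 2.9]
time_s: 7.93
tcp_pos: [0.5768, -0.0982, 0.1798]
ee_rot: [[0.048, -0.999, -0.008], [-0.999, -0.048, 0.0], [-0.001, 0.008, -1.0]]
wrist_force: [-1.3, 0.0, -0.7]
gripper_width: 0.018
```

The lever reads 0.93 (reprojection error under 1 px). Now the key.

```bash
python3 -m jog '{"rot":[[0,0,0],[0,0,0],[0,0,0],[0,0,0],[0,0,0],[0,0,0]],"delta_pos":[[3,-4,-15],[0,0,-15],[0,0,-8],[0,0,-4],[0,0,-4],[0,0,-1]],"grip":[0,0,0,0,0,0]}'
```

```text
time_s: 8.43
tcp_pos: [0.583, -0.1036, 0.1376]
ee_rot: [[0.047, -0.999, 0.0], [-0.999, -0.047, -0.001], [0.001, -0.0, -1.0]]
wrist_force: [-1.6, 1.5, 1.8]
gripper_width: 0.006
```

```bash
python3 -m jog '{"rot":[[0,0,0],[0,0,0],[0,0,0],[0,0,0]],"delta_pos":[[0,0,-2],[0,0,-2],[0,0,-2],[0,0,0]],"grip":[0,0,0,0]}'; python3 -m jog '{"rot":[[0,0,0],[0,0,0],[0,0,0]],"delta_pos":[[0,0,-2],[0,0,-2],[0,0,0]],"grip":[0,0,0]}'
```

```text
time_s: 8.77
tcp_pos: [0.5834, -0.1039, 0.1322]
ee_rot: [[0.046, -0.999, 0.002], [-0.999, -0.046, -0.001], [0.001, -0.002, -1.0]]
wrist_force: [-2.3, 1.8, 4.3]
gripper_width: 0.006
time_s: 9.02
tcp_pos: [0.5835, -0.104, 0.1312]
ee_rot: [[0.047, -0.999, 0.002], [-0.999, -0.047, -0.002], [0.002, -0.002, -1.0]]
wrist_force: [-6.6, 4.5, 17.7]
gripper_width: 0.004
```

The force is spring-like (about 2 to 4 N) over roughly 6 mm, then stops hard at z≈0.131. I'll push slightly more to confirm the stop, then rise slowly to record the spring-back.

```bash
Z='"rot":[[0,0,0],[0,0,0]]'; python3 -m jog '{"rot":[[0,0,0],[0,0,0],[0,0,0]],"delta_pos":[[0,0,-1],[0,0,0],[0,0,0]],"grip":[0,0,0]}' | grep -v rot
python3 -m jog '{"rot":[[0,0,0],[0,0,0],[0,0,0]],"delta_pos":[[0,0,4],[0,0,0],[0,0,0]],"grip":[0,0,0]}'| grep -v rot
python3 -m jog '{"rot":[[0,0,0],[0,0,0],[0,0,0]],"delta_pos":[[0,0,4],[0,0,0],[0,0,0]],"grip":[0,0,0]}'| grep -v rot
python3 -m jog '{"rot":[[0,0,0],[0,0,0],[0,0,0]],"delta_pos":[[0,0,3],[0,0,0],[0,0,0]],"grip":[0,0,0]}'| grep -v rot
python3 -m jog '{"rot":[[0,0,0],[0,0,0],[0,0,0]],"delta_pos":[[0,0,3],[0,0,0],[0,0,0]],"grip":[0,0,0]}'| grep -v rot
```

```text
time_s: 9.27
tcp_pos: [0.5836, -0.104, 0.1311]
wrist_force: [-9.4, 4.8, 22.4]
gripper_width: 0.002
time_s: 9.52
tcp_pos: [0.5837, -0.1041, 0.1317]
wrist_force: [-1.5, 1.5, 5.4]
gripper_width: 0.005
time_s: 9.77
tcp_pos: [0.5838, -0.1041, 0.1348]
wrist_force: [1.1, 0.8, 2.6]
gripper_width: 0.003
time_s: 10.02
tcp_pos: [0.5832, -0.1043, 0.1374]
wrist_force: [1.6, 0.2, 1.2]
gripper_width: 0.007
time_s: 10.27
tcp_pos: [0.5823, -0.1042, 0.14]
wrist_force: [-0.2, 0.6, -0.3]
gripper_width: 0.009
```

That is a clean key characteristic: 5.4 N at the bottom, falling to 0 over about 7 mm. I'll retreat and look.

```bash
python3 -m jog '{"rot":[[0,0,0],[0,0,0],[0,0,0],[0,0,0],[0,0,0],[0,0,0],[0,0,0],[0,0,0]],"delta_pos":[[0,0,15],[0,0,30],[0,-15,35],[0,-30,25],[0,-35,20],[0,-35,10],[0,0,0],[0,0,0]],"grip":[0,0,0,0,0,0,0,0]}'; python3 - <<'E'
from h import *
s=vision.capture("scene");t=vision.capture("top")
a=cv2.resize(s["frame"][150:350,100:400],(400,267),interpolation=2);b=cv2.resize(t["frame"][160:310,230:380],(267,267),interpolation=2)
cv2.imwrite("pics/n5.png",np.hstack([a,b])[:,:,::-1])
E
```

```text
time_s: 10.93
tcp_pos: [0.5824, -0.2206, 0.2753]
ee_rot: [[0.043, -0.999, -0.0], [-0.999, -0.043, -0.0], [0.0, 0.0, -1.0]]
wrist_force: [1.1, 0.8, -0.9]
gripper_width: 0.006
```

View pics/n5.png

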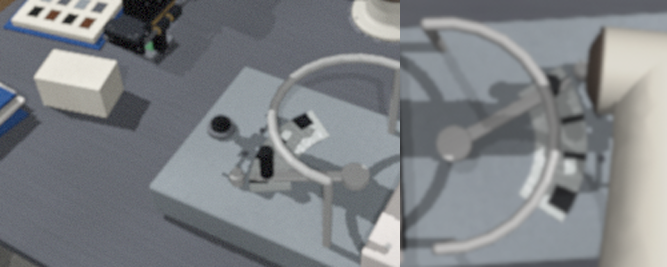

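The lever still points at the stud (grip at (266,163), stud at (237,178)), the key is up, the carton is undisturbed and the robot is clear. I'm handing in.

```bash
python3 -c "
from station import finish_job; print(finish_job())"
```

```text
the job is handed in; nothing more can be done
None
```

The lever is home in the stud-marked notch, and the start key was pressed fully down and let up again only after that. I handed the job in at about 11 s.

- **Lever:** I moved it from the park slot with the fingers loosely around the grip, tilted 40°, and it dropped into the notch by itself. With the gripper backed off, the measured angle was 0.93 rad, under 1 px off in the scene view. The picture after the key press still shows the lever pointing at the stud.
- **Key:** It pushed back like a spring, then stopped hard. I went on to about 22 N upward (about 25 N in all) at the fingertips to be sure it was fully down. On the way up the force fell from 5.4 N to zero over about 7 mm, which matches the key's travel.
- **Disagreement:** Contact came about 7 mm higher than the camera estimate of the key top (0.113 m instead of 0.106 m). I relied on the force readings there.
- **Bystanders:** The arm stayed well away from the carton, mug and calculator. My last picture shows the carton in place; the mug is outside it and I did not separately check the calculator.

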